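# Push the spacer row home in its loading channel and shut the keeper

## Robot

A 7-joint arm with a two-finger parallel gripper is mounted at the origin on the work surface. World frame = base frame: x ahead of the robot, y to its left, z up, the work surface at z = 0. Lengths are in m, angles in rad, forces in N, time in s.
With the tool pointing down it reaches from about 0.4 to 0.9 m from the base axis. Payload 5.5 kg.
Tool frame: the origin (TCP) lies midway between the tips of the shut fingers; the grasp point (between the pads) lies 19 mm behind it; z points along the fingers, y is the direction in which the jaws open and shut (so a half turn about z gives the same grasp; the last joint's range is limited). The gripper opens to 92 mm and grips with 3 to 60 N. Pads are 19 mm wide; open, the fingers measure 130 mm over their backs; the gripper's body (75 mm by 190 mm) begins 47 mm behind the grasp point.
Start: joints at [-1.087, 0.501, -0.427, 1.55, 0.221, 1.138, -0.21], TCP at [0.142, 0.634, 0.227] pointing down, gripper open.
Joint ranges: [-2.88, 2.88], [-0.31, 2.03], [-1.54, 1.56], [0.2, 2.42], [-1.41, 4.55], [0.19, 2.02], [-2.57, 2.57]. Speed limits (rad/s): [2.57, 2.57, 3.14, 3.14, 3.14, 3.14, 3.14].

## Interface

Orientations are given as a unit quaternion [x, y, z, w].
In Python, from cell import env gives the robot as it stands. The module is installed in compiled form; this text tells all that it offers.
- The arm moves only by the shell command python3 -m pendant 'ROWS' [OPENING]. ROWS is JSON, a list of rows, each a list of 2 entries, a list of its own where there are three numbers: the shift along the tool's x, y, z in cm, then the turn, a rotation vector about the tool's x, y, z in rad. In form: [[[tx, ty, tz], [wx, wy, wz]], ...]. A call has 1 to 5 rows; each row is the pose to reach, as a shift and turn from the pose measured when the call began, along the tool's axes at that moment; what a row does not reach only later rows make up. A row lasts 1/12 s, in which the tool goes at most 41.7 mm and 7.16 degrees, less where a joint would pass 70% of its speed; a pose out of reach is approached as far as the arm can. A call with a gripper value outside its range is refused whole. OPENING is the opening, from 0 (shut) to 1 (fully open), set as the call begins (- or left out, the last holds). The fingers move at their own pace and stop on an object; the grip force is fixed at half the most. Time passes only in rows, so rows that repeat a pose let the fingers close. It gives the time, the measured TCP pose, the force and the opening at its end, in the units of the state.
- env.get_state(): the state, without advancing time (a new reading comes with each control period).
- env.grab_frame(name): name is "scene" or "top"; returns the picture (384x512x3 uint8, red, green, blue); there is no depth.
- env.get_calibration(name): a dict with "camera_matrix" (3x3 intrinsics, pixels), "rvec" (rotation vector, rad) and "tvec" (3), from world to camera coordinates, as OpenCV has them. Camera axes: x right, y down, z forward; pixel columns grow to the right and rows downward; lengths in m; the calibration is good to about 2 mm. A picture is of the moment at which its call begins. get_calibration takes no time and is no camera call.
- env.sign_off(): hands the job in, once; it reports no verdict.
The state is a dict: "clock": time; "joint_positions": joint angles; "qvel": joint speeds; "effort": joint torques, N m; "position": TCP position; "eef_rot": TCP orientation; "ft_force": force on the tool from outside, world axes, zero at the start; "moment": the same for the moment, N m; "finger_gap": opening from 0.0 (shut) to 1.0 (fully open).
Only numpy, scipy, OpenCV 4.12 (cv2) and the standard library are available. Lean on these libraries where they do the work, as an engineer would, in place of code of your own. Each camera call takes 0.05 s, during which the arm holds its last target.

## Task

Push the row of aluminium spacer blocks along the blue channel as one train, pressing with your fingertips only on the orange pusher block behind them, until the first spacer is fully home against the yellow end stop and no gaps are left. Then push the red keeper arm round until it lies straight across the channel behind the orange block, and come away. Nothing is to be lifted or tipped, and the things standing around on the desk stay where they are.

Things in the scene. Friction and masses are not known exactly. Their poses are not given: they have to be found in the camera images.
- rail: blue channel fixed to the desk, 375 x 64 mm; origin at desk height on its centre line, x along the channel to the yellow stop, z up. Channel floor at z = 8 mm, x = -190 to 170 mm; side walls 39 mm apart inside, 51 mm outside, tops at z = 18 mm. Yellow stop (15 mm thick, top at z = 54 mm) has its face at x = 170 mm. With the row home, the orange block's rear face is at x = -14 mm.
- stop_face (a point): centre of the yellow stop plate's face that meets the first spacer, 26 mm above the desk
- pusher: orange block behind the row, 40 mm along the channel, 36 wide, 40 high (about 70 g), loose; origin at the centre of its underside, x axis towards the stop. Push its rear (-x) face, clear of the walls from 18 to 48 mm above the desk. Starts 55 to 120 mm short of home; home, its origin is at x = 6 mm of the rail's frame. The whole row slides at about 2 to 6 N.
- spacer1: aluminium spacer block, a 36 mm cube (110 g) with a dark bolt hole drawn on its top; origin at the centre of its underside, x and z axes along the channel's. The first of the row, nearest the stop; home at x = 152 mm of the rail's frame.
- spacer2: aluminium spacer block, a 36 mm cube (110 g) with a dark bolt hole drawn on its top; origin at the centre of its underside, x and z axes along the channel's. Second of the row; home at x = 116 mm.
- spacer3: aluminium spacer block, a 36 mm cube (110 g) with a dark bolt hole drawn on its top; origin at the centre of its underside, x and z axes along the channel's. Third of the row; home at x = 80 mm.
- spacer4: aluminium spacer block, a 36 mm cube (110 g) with a dark bolt hole drawn on its top; origin at the centre of its underside, x and z axes along the channel's. Fourth of the row, touching the orange block; home at x = 44 mm.
- keeper (a joint): angle of the red keeper arm about its upright pivot, rad: 0 open (points backwards, 30 degrees outwards from the channel), 2.094 shut at its limit (straight across, along the rail's +y, 4 mm behind the home orange block). Shuts clockwise from above: at q it points 210 degrees minus q, counter-clockwise from the rail's x axis. Stays where left; 1 N at 60 mm radius moves it. Starts at 0 to 0.45.
- keeper_pivot (a point): pivot of the red arm, on its axis at half the arm's height (30 mm above the desk), at x = -24, y = -55 mm of the rail's frame
- keeper_tip (a point): far end of the red arm, 85 mm from the pivot, at half its height; the arm is 12 mm wide and 20 mm high, from 20 to 40 mm above the desk, so it passes over the channel walls; round the pivot it has a boss of 22 mm diameter
- spare: bystander: a spare aluminium spacer, 36 mm cube, standing on the desk; origin at the centre of its underside
- wrench: bystander: a steel wrench lying on the desk; origin under its middle
- oil: bystander: green oil bottle, 60 mm diameter, 150 mm high; origin at the centre of its underside
- jar: bystander: amber jar with a white lid, 68 mm diameter, 80 mm high; origin at the centre of its underside

How it is judged:
On the way, in this order (a step that is already met when the one before it is completed fails the run):
1. the row is pushed home: first spacer against the stop, no gaps (x of spacer1 in the frame of rail above 0.149 m and x of spacer2 in the frame of rail above 0.113 m and x of spacer3 in the frame of rail above 0.077 m and x of spacer4 in the frame of rail above 0.041 m and x of pusher in the frame of rail above 0.0025 m), for 0.2 s.
2. the keeper arm is swung across behind the orange block (value of joint keeper above 1.97 rad), for 0.2 s.
At the end, for the whole second after the job is handed in: Every spacer and the orange block within 3 mm (orange block 3.5 mm) of its home place along the channel, all flat in the channel and at rest, and the red keeper within 0.12 rad of fully shut (all of step 1 and y of spacer1 in the frame of rail between -0.004 and 0.004 m and z of each of spacer1, spacer2, spacer3, spacer4, pusher in the frame of rail below 0.0115 m and angle between each of spacer1, spacer2, spacer3, spacer4, pusher's own z axis and vertical below 0.1 rad and y of spacer2 in the frame of rail between -0.004 and 0.004 m and y of spacer3 in the frame of rail between -0.004 and 0.004 m and y of spacer4 in the frame of rail between -0.004 and 0.004 m and y of pusher in the frame of rail between -0.004 and 0.004 m and value of joint keeper above 1.97 rad and linear speed of each of spacer1, spacer2, spacer3, spacer4, pusher below 0.01 m/s); the robot touches nothing.
It fails at once if a block of the row is lifted or tipped (z of any of spacer1, spacer2, spacer3, spacer4, pusher in the frame of rail above 0.018 m or angle between any of spacer1, spacer2, spacer3, spacer4, pusher's own z axis and vertical above 0.3 rad).
It fails at once if a spacer is pushed by the fingers directly instead of through the orange block (contact force between the fingers and spacer1 above 2 N or contact force between the fingers and spacer2 above 2 N or contact force between the fingers and spacer3 above 2 N or contact force between the fingers and spacer4 above 2 N).
It fails at once if a bystander is moved by more than 20 mm (distance of any of spare, wrench, oil, jar from where it was at the start of the episode above 0.02 m).
It also fails if it takes over 48 s, if anything falls off the work surface, if the arm or the gripper's body presses on something with over 40 N, if the wrist force passes 120 N, or if a joint passes its speed limit or range.

## Working session

There is one attempt and no reset: what is moved stays moved. The work goes in short steps, Python scripts to look and compute and a shell command to move; the robot and the scene stay as the last step left them, time stands still between calls to the robot, and variables do not carry over. Pictures are saved under pics/ and viewed, and the job is handed in when it is done.

```bash
mkdir -p pics; python3 - <<'E'
from cell import env
import cv2
s=env.get_state()
print(s)
for n in("scene","top"):
    f=env.grab_frame(n); cv2.imwrite(f"pics/{n}0.png",f[:,:,::-1]); print(env.get_calibration(n))
E
```

```text
{'clock': 0.0, 'joint_positions': array([-1.08680272,  0.50188034, -0.4267721 ,  1.55145403,  0.22081968,
        1.13826669, -0.21031655]), 'qvel': array([ 0.00078506,  0.00048344,  0.00065679, -0.00138084, -0.00150671,
       -0.00013342,  0.0003694 ]), 'effort': array([-2.56235871e-04, -5.66578496e+01, -5.81626698e+00, -2.79115105e+01,
       -6.86074770e-02,  3.07554135e-02,  2.08400347e-04]), 'position': array([0.14225755, 0.63352871, 0.2256546 ]), 'eef_rot': array([ 1.10157429e-01,  9.93913674e-01, -9.65326108e-04, -1.34508678e-04]), 'ft_force': array([-0.37321717,  0.84523503, -0.16988448]), 'moment': array([-0.01285908, -0.0346328 ,  0.00963305]), 'finger_gap': 0.9968343539302782}
{'camera_matrix': array([[358.24117965,   0.        , 259.48994237],
       [  0.        , 358.24117965, 190.71746795],
       [  0.        ,   0.        ,   1.        ]]), 'rvec': array([ 1.24921961,  2.20695786, -1.01684305]), 'tvec': array([ 0.28687997, -0.27472937,  1.44338554])}
{'camera_matrix': array([[396.31254154,   0.        , 259.07749651],
       [  0.        , 396.31254154, 191.2839233 ],
       [  0.        ,   0.        ,   1.        ]]), 'rvec': array([ 2.09475798, -2.12734763,  0.22137295]), 'tvec': array([-0.00186404,  0.57121933,  1.01956933])}
```

View pics/scene0.png

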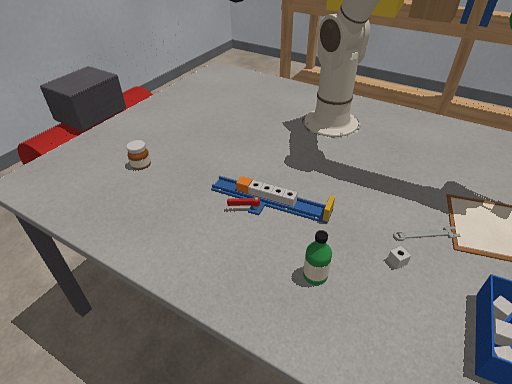

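View pics/top0.png

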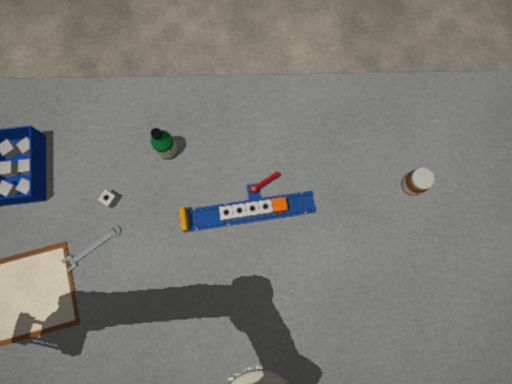

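The top view shows the rail running from (184,218), the yellow stop, to (315,202). The orange block is at (280,204) and the spacers at 227–266. The red arm has its pivot at (254,189) and tip at (279,175). The bottle is at (163,143), the jar at (420,181), the spare at (107,198) and the wrench at (95,245).

```bash
cat > h.py <<'E'
from cell import env
import cv2, numpy as np
def cast(n,px,z):
    c=env.get_calibration(n);K=c['camera_matrix'];R=cv2.Rodrigues(c['rvec'])[0];t=np.ravel(c['tvec'])
    p=np.atleast_2d(px).astype(float); d=np.c_[(p-K[:2,2])/K[0,0],np.ones(len(p))]@R
    o=-R.T@t; return o+d*((z-o[2])/d[:,2])[:,None]
def proj(n,P):
    c=env.get_calibration(n)
    return cv2.projectPoints(np.atleast_2d(P).astype(float),c['rvec'],c['tvec'],c['camera_matrix'],None)[0][:,0]
RNG=dict(orange=((7,150,150),(17,255,255)),yellow=((20,150,120),(30,255,255)),blue=((105,130,60),(118,255,255)),red=((0,150,90),(4,255,255)))
def mask(img,c):
    h=cv2.cvtColor(img,cv2.COLOR_RGB2HSV); m=cv2.inRange(h,*RNG[c])
    if c=='red': m|=cv2.inRange(h,(174,150,90),(180,255,255))
    return m
def blobs(m,amin=15):
    k,l,s,ce=cv2.connectedComponentsWithStats(m)
    return [(s[i],ce[i],l==i) for i in range(1,k) if s[i][4]>=amin]
E
python3 - <<'E'
from h import *
for n in("top","scene"):
    f=cv2.imread(f"pics/{n}0.png")[:,:,::-1].copy()
    c=env.get_calibration(n);R=cv2.Rodrigues(c['rvec'])[0];print(n,'cam',-R.T@np.ravel(c['tvec']))
    for k in RNG:
        for s,ce,m in blobs(mask(f,k)):
            if n=='top' or (200<ce[0]<345 and 165<ce[1]<230):
                r=cv2.minAreaRect(np.argwhere(m)[:,::-1].astype(np.float32))
                print(k,s,ce.round(1),np.round(cv2.boxPoints(r),1).tolist())
                print('   ',cast(n,cv2.boxPoints(r),dict(orange=.048,yellow=.054,blue=.018,red=.04)[k]).round(4)[:,:2].tolist())
E
python3 -c "
import cv2
a=cv2.imread('pics/top0.png')[160:245,170:330];cv2.imwrite('pics/t0z.png',cv2.resize(a,None,fx=5,fy=5,interpolation=cv2.INTER_CUBIC))
a=cv2.imread('pics/scene0.png')[165:230,200:345];cv2.imwrite('pics/s0z.png',cv2.resize(a,None,fx=5,fy=5,interpolation=cv2.INTER_CUBIC))"
```

```text
top cam [ 0.34704021 -0.00910996  1.11592863]
orange [272 197  15  15 179] [279.  203.9] [[271.1000061035156, 198.6999969482422], [285.1000061035156, 196.6999969482422], [286.8999938964844, 209.1999969482422], [272.8999938964844, 211.1999969482422]]
    [[0.5523, -0.0434], [0.5573, -0.0819], [0.5226, -0.0858], [0.5177, -0.0475]]
yellow [179 207   8  23 123] [182.6 218.2] [[178.6999969482422, 207.10000610351562], [184.0, 206.60000610351562], [186.39999389648438, 229.0], [181.1999969482422, 229.5]]
    [[0.5317, 0.2084], [0.5331, 0.1941], [0.472, 0.186], [0.4707, 0.2001]]
blue [   0  126   46   80 1984] [ 26.8 164.9] [[-0.0, 126.0], [45.0, 126.0], [45.0, 205.0], [0.0, 205.0]]
    [[0.788, 0.7474], [0.7859, 0.6151], [0.55, 0.5922], [0.552, 0.719]]
blue [227 185  54  20 163] [252.7 197. ] [[224.60000610351562, 188.39999389648438], [277.6000061035156, 180.3000030517578], [280.1000061035156, 196.5], [227.10000610351562, 204.60000610351562]]
    [[0.5898, 0.0869], [0.6112, -0.0639], [0.5642, -0.0698], [0.5431, 0.0798]]
blue [ 188  191  128   40 1499] [249.  212.4] [[186.8000030517578, 209.1
[... 1080 characters left out ...]
85] [228.5 187.7] [[210.6999969482422, 189.39999389648438], [215.1999969482422, 174.1999969482422], [256.79998779296875, 186.39999389648438], [252.3000030517578, 201.6999969482422]]
    [[0.5974, -0.1501], [0.5287, -0.1838], [0.5123, -0.0356], [0.5791, -0.0103]]
blue [248 198  79  26 792] [294.5 208.3] [[247.60000610351562, 212.89999389648438], [250.3000030517578, 191.6999969482422], [328.70001220703125, 201.8000030517578], [326.0, 223.0]]
    [[0.6264, 0.0033], [0.544, -0.0394], [0.464, 0.1839], [0.5488, 0.2114]]
red [227 197  33   9 164] [243.2 201.2] [[227.0, 197.0], [259.0, 197.0], [259.0, 205.0], [227.0, 205.0]]
    [[0.62, -0.0714], [0.5722, 0.0087], [0.6015, 0.0264], [0.648, -0.0517]]
```

View pics/t0z.png

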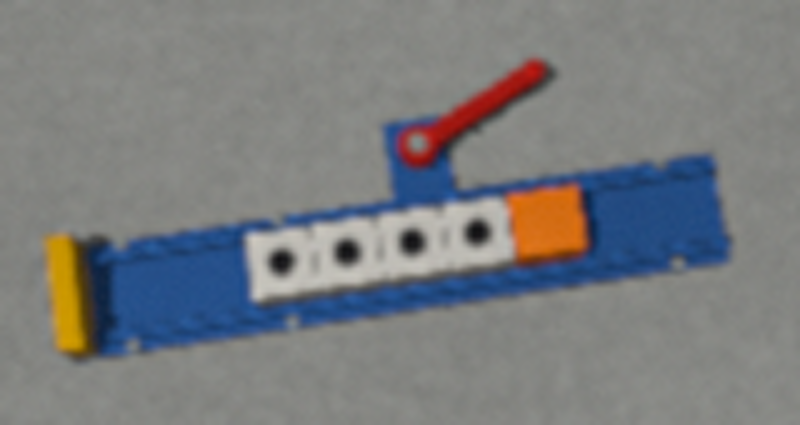

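View pics/s0z.png

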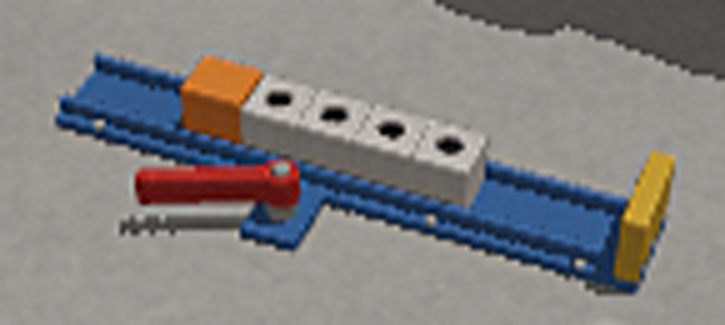

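```bash
cat >> h.py <<'E'
from scipy.spatial.transform import Rotation as Ro
def load():
    d=np.load('rail.npz'); return d['o'],d['R']
def go(rx,ry,z,s=None):
    "shift (cm) and turn for tool at rail (mm) rx,ry, height z m, tool y along rail -y"
    s=s or env.get_state(); o,R=load(); P=o+R@np.array([rx,ry,0])/1e3; P[2]=z
    T=Ro.from_quat(s['eef_rot']); G=Ro.from_matrix(np.c_[-(-R[:,0]),-R[:,1],[0,0,-1]])
    a=(T.inv()*G).as_rotvec()
    return (T.inv().apply(P-s['position'])*100).round(2), a.round(3)
def where():
    s=env.get_state();o,R=load();p=R.T@(s['position']-o)*1e3
    print('t',round(s['clock'],2),'rail mm',p.round(1),'z',s['position'][2].round(4),'F rail',(R.T@s['ft_force']).round(1),'gap',round(s['finger_gap'],2))
E
python3 - <<'E'
from h import *
H=np.array([[281,262],[347,252],[412,241],[477,232]])/5+[170,160]-0.4
W=cast('top',H,.044)[:,:2]
Hs=np.array([[279,98],[334,114],[391,130],[450,146]])/5+[200,165]-.4
Ws=cast('scene',Hs,.044)[:,:2][::-1]
print('holes top',W.round(4).tolist(),'steps',np.linalg.norm(np.diff(W,axis=0),axis=1).round(4)); print('holes scene',Ws.round(4).tolist())
# yellow top rect: face edge toward rail ; rail ends
Y=cast('top',[[184.0,206.6],[186.4,229.0]],.054)[:,:2]; print('yface mid',Y.mean(0))
f=cv2.imread("pics/top0.png")[:,:,::-1].copy()
# rail axis: fit line through holes(top)+orange top centre+yellow centre
O=cast('top',[[279.,203.9]],.048)[0,:2]; 
Yc=cast('top',[[182.6,218.2]],.054)[0,:2]
pts=np.vstack([W,O,Yc]).astype(np.float32)
vx,vy,x0,y0=cv2.fitLine(pts,cv2.DIST_L2,0,.01,.01).ravel()
x=np.array([vx,vy]); x*=np.sign(x[1]); c=np.array([x0,y0]); n=np.array([-x[1],x[0]])
print('dir deg',np.degrees(np.arctan2(x[1],x[0])),'resid mm',((pts-c)@n*1e3).round(1))
# along: yellow centre at 177.5
print('origins along from yellow c, face:',((Yc-c)@x-.1775),((Y.mean(0)-c)@x-.170))
s0=((Yc-c)@x-.1775)
o=c+x*s0
R=np.eye(3);R[:2,0]=x;R[:2,1]=n
o=np.r_[o,0]; 
pv=cast('top',np.array([[418,142]])/5+[170,160]-.4,.042)[0]; tip=cast('top',np.array([[540,67]])/5+[170,160]-.4,.04)[0]
r=lambda p:(R.T@(np.r_[p[:2],0]-o)*1e3).round(1)[:2]
print('origin',o,'pivot',r(pv),'tip',r(tip))
k=r(tip)-r(pv); print('len',np.linalg.norm(k),'q',np.radians(210)-np.arctan2(k[1],k[0])%(2*np.pi))
print('spacers',[r(w).tolist() for w in W],'scene',[r(w).tolist() for w in Ws],'orange',r(O))
Os=cast('scene',[[244.5,180.7]],.048)[0];print('orange scene',r(Os))
print('bottle',r(cast('top',[[157,134]],.15)[0]),'jar',r(cast('top',[[423,178]],.08)[0]))
print('rail end +- ',r(cast('top',[[313,191]],.018)[0]),r(cast('top',[[315.5,211.6]],.018)[0]))
np.savez('rail.npz',o=o,R=R)
for a in[(-115,0,.16)]: print(go(*a)); P=o+R@np.array([-115,0,0])/1e3; print(P)
E
```

```text
holes top [[0.518, 0.0812], [0.523, 0.0451], [0.5285, 0.0094], [0.533, -0.0263]] steps [0.0365 0.0361 0.036 ]
holes scene [[0.5182, 0.0806], [0.5233, 0.0441], [0.5279, 0.0078], [0.5319, -0.0283]]
yface mid [0.50245587 0.19002328]
dir deg 97.96142 resid mm [-0.2 -0.1 -0.7 -0.1  0.7  0.3]
origins along from yellow c, face: -0.019203444045097745 -0.018772709843583923
origin [0.52621633 0.02125687 0.        ] pivot [-23.7 -55.5] tip [-97.8 -88. ]
len 80.91390486189626 q 0.11026837105897158
spacers [[60.5, -0.2], [24.0, -0.1], [-12.1, -0.7], [-48.1, -0.1]] scene [[59.9, -0.3], [23.0, -0.3], [-13.6, 0.2], [-49.9, 1.2]] orange [-86.7   0.7]
orange scene [-85.1  -0.8]
bottle [ 201.2 -210.4] jar [-478.4   -4.1]
rail end +-  [-190.1  -26.2] [-186.4   33. ]
(array([-54.92, -62.09,   6.68]), array([-2.000e-03,  1.000e-03,  1.211e+00]))
[ 0.54214454 -0.09263471  0.        ]
```

The measurements agree. The pivot comes out at (-23.7, -55.5) against the nominal (-24, -55), the spacer pitch is 36 mm, and keeper q is about 0.11. The orange block's rear face is at about -107. I'll move to a point behind it.

```bash
python3 -c "
from h import *
print(go(-140,0,.15))"
python3 -m pendant '[[[-4,-2.5,0],[0,0,0.12]],[[-8,-5,0],[0,0,0.24]],[[-12,-7.5,0],[0,0,0.36]],[[-15,-10,0],[0,0,0.48]],[[-17,-14,0],[0,0,0.6]]]' 0
python3 -c "
from h import *
where();print(go(-140,0,.15))"
```

```text
(array([-55.8 , -64.43,   7.69]), array([-2.000e-03,  1.000e-03,  1.211e+00]))
clock: 0.52
position: [0.2754, 0.4735, 0.2256]
eef_rot: [0.403, 0.915, -0.0, 0.001]
ft_force: [0.8, -0.4, 1.0]
finger_gap: 0.687
t 0.52 rail mm [482.6 185.8 225.6] z 0.2256 F rail [-0.5 -0.7  1. ] gap 0.69
(array([-61.82, -19.95,   7.65]), array([-0.   ,  0.001,  0.602]))
```

```bash
python3 -m pendant '[[[-4,-1,0],[0,0,0.12]],[[-8,-2,0],[0,0,0.24]],[[-12,-4,0],[0,0,0.36]],[[-16,-6,0],[0,0,0.48]],[[-20,-8,0],[0,0,0.6]]]' 0
python3 -c "
from h import *
where();print(go(-140,0,.15))"
```

```text
clock: 0.93
position: [0.3484, 0.2805, 0.2256]
eef_rot: [0.658, 0.753, -0.0, 0.001]
ft_force: [1.9, -0.4, 0.2]
finger_gap: 0.32
t 0.93 rail mm [281.4 140.2 225.6] z 0.2256 F rail [-0.7 -1.9  0.2] gap 0.32
(array([-42.08,  14.18,   7.62]), array([ 0.   ,  0.001, -0.004]))
```

```bash
python3 -m pendant '[[[-4,1.3,0],[0,0,0]],[[-8,2.7,0],[0,0,0]],[[-12,4,0],[0,0,0]],[[-16,5.4,0],[0,0,0]],[[-20,6.7,0],[0,0,0]]]' 0
python3 -m pendant '[[[-4,1.3,0.5],[0,0,0]],[[-8,2.7,1],[0,0,0]],[[-12,4,3],[0,0,0]],[[-16,5.4,5],[0,0,0]],[[-20,6.7,7],[0,0,0]]]' 0
python3 -c "
from h import *
where();print(go(-140,0,.15))"
```

```text
clock: 1.35
position: [0.4399, 0.0935, 0.2259]
eef_rot: [0.658, 0.753, -0.0, 0.001]
ft_force: [1.7, 0.7, -0.5]
finger_gap: 0.011
clock: 1.77
position: [0.5267, -0.0825, 0.1635]
eef_rot: [0.658, 0.753, -0.0, 0.001]
ft_force: [0.7, 0.7, -0.2]
finger_gap: 0.001
t 1.77 rail mm [-102.8   13.9  163.5] z 0.1635 F rail [ 0.6 -0.8 -0.2] gap 0.0
(array([-3.72,  1.4 ,  1.35]), array([ 0.001,  0.001, -0.003]))
```

```bash
python3 -m pendant '[[[-3.7,1.4,1],[0,0,0]],[[-3.7,1.4,4],[0,0,0]],[[-3.7,1.4,6],[0,0,0]],[[-3.7,1.4,8],[0,0,0]],[[-3.7,1.4,8],[0,0,0]]]' 0
python3 - <<'E'
from h import *
where();print(go(-140,0,.027))
f=env.grab_frame('scene');cv2.imwrite('pics/s1.png',cv2.resize(f[120:240,180:340,::-1],None,fx=5,fy=5,interpolation=cv2.INTER_CUBIC))
E
```

```text
clock: 2.18
position: [0.5421, -0.1169, 0.0792]
eef_rot: [0.658, 0.753, -0.002, -0.003]
ft_force: [1.0, 0.4, 0.2]
finger_gap: 0.005
t 2.18 rail mm [-139.     3.4   79.2] z 0.0792 F rail [ 0.3 -1.1  0.2] gap 0.01
(array([-0.1 ,  0.38,  5.22]), array([-0.007, -0.001, -0.004]))
```

View pics/s1.png

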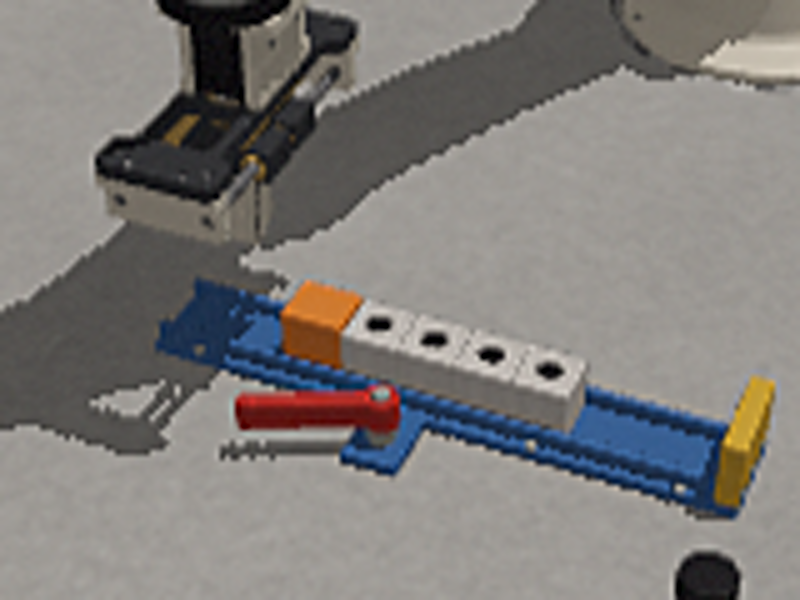

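The gripper is above and behind the orange block, with the block row and keeper unchanged. I'll check that the TCP projects onto the fingertips.

```bash
python3 - <<'E'
from h import *
s=env.get_state();o,R=load()
for dz in(0,.019,.066):print((proj('scene',s['position']+[0,0,dz])-[180,120])*5)
f=env.grab_frame('top');cv2.imwrite('pics/t1.png',cv2.resize(f[150:245,180:340,::-1],None,fx=5,fy=5,interpolation=cv2.INTER_CUBIC))
print((proj('top',s['position'])-[180,150])*5);where()
E
```

```text
[[241.66705685 236.15802813]]
[[239.7163658  210.73116432]]
[[234.69167624 145.23535056]]
[[596.10208311 246.18504055]]
t 2.28 rail mm [-139.7    0.7   82.9] z 0.0829 F rail [ 0.1 -0.4  0.9] gap 0.0
```

View pics/t1.png

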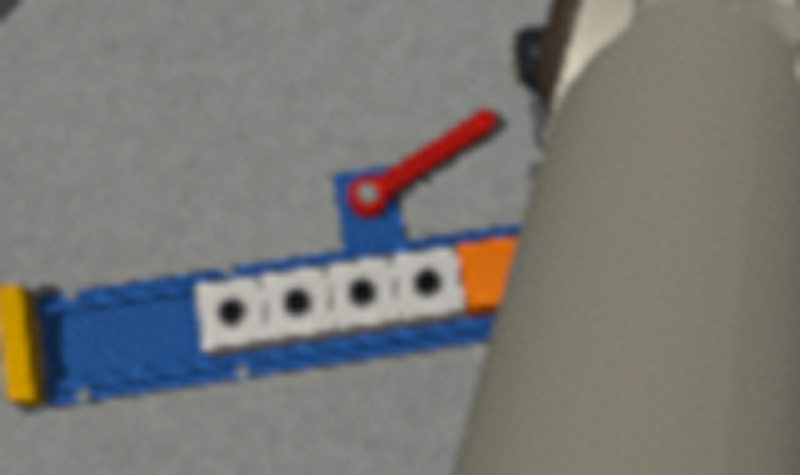

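The TCP projection (242,236) lands on the fingertip in the scene crop. The top view is hidden by the forearm, but the row there is unchanged. I'll go down.

```bash
python3 -m pendant '[[[0,0.1,2],[0,0,0]],[[0,0.1,4],[0,0,0]],[[0,0.1,5.5],[0,0,0]],[[0,0.1,5.5],[0,0,0]],[[0,0.1,5.5],[0,0,0]]]' 0
python3 -c "
from h import *
where();print(go(-140,0,.028))"
```

```text
clock: 2.7
position: [0.5463, -0.1169, 0.0289]
eef_rot: [0.657, 0.753, -0.001, 0.0]
ft_force: [0.1, 0.2, 0.6]
finger_gap: 0.003
t 2.7 rail mm [-139.6   -0.7   28.9] z 0.0289 F rail [ 0.2 -0.2  0.6] gap 0.0
(array([-0.04, -0.07,  0.09]), array([-0.001,  0.001, -0.003]))
```

```bash
python3 -m pendant '[[[0.6,0,0],[0,0,0]],[[1.2,0,0],[0,0,0]],[[1.7,0,0],[0,0,0]],[[2.1,0,0],[0,0,0]],[[2.4,0,0],[0,0,0]]]' 0
python3 -m pendant '[[[0.4,0,0],[0,0,0]],[[0.8,0,0],[0,0,0]],[[1.2,0,0],[0,0,0]],[[1.6,0,0],[0,0,0]],[[2,0,0],[0,0,0]]]' 0
python3 - <<'E'
from h import *
where()
f=env.grab_frame('scene');cv2.imwrite('pics/s2.png',cv2.resize(f[120:240,180:340,::-1],None,fx=5,fy=5,interpolation=cv2.INTER_CUBIC))
E
```

```text
clock: 3.12
position: [0.5439, -0.0931, 0.0298]
eef_rot: [0.657, 0.754, -0.0, 0.001]
ft_force: [0.9, -4.4, 1.8]
finger_gap: 0.004
clock: 3.53
position: [0.5413, -0.0734, 0.0298]
eef_rot: [0.657, 0.754, -0.0, 0.001]
ft_force: [1.2, -3.3, 1.9]
finger_gap: 0.004
t 3.53 rail mm [-95.8  -1.8  29.8] z 0.0298 F rail [-3.4 -0.8  1.9] gap 0.0
```

View pics/s2.png

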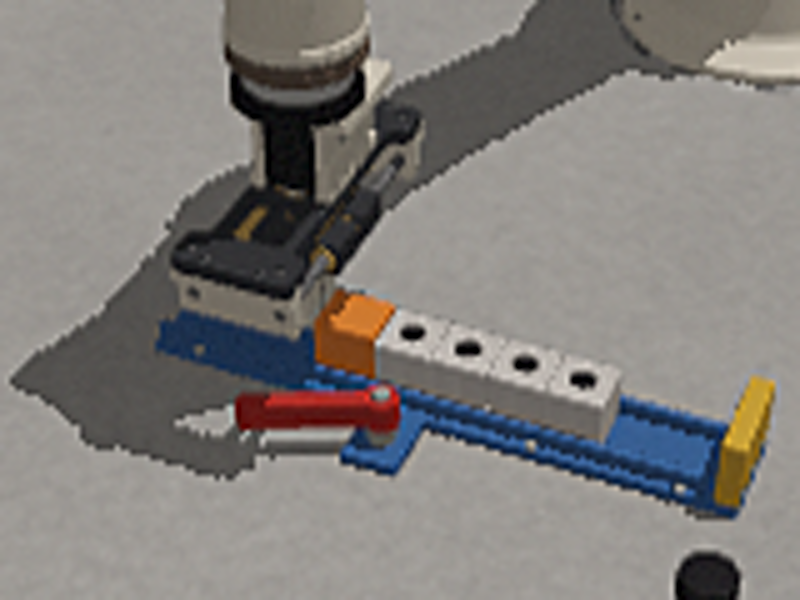

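The row is moving together at about 3.4 N, flat, with the keeper untouched. I'll push on, about 72 mm to go.

```bash
python3 -m pendant '[[[0.5,-0.1,0.1],[0,0,0]],[[1,-0.1,0.1],[0,0,0]],[[1.5,-0.1,0.1],[0,0,0]],[[2,-0.1,0.1],[0,0,0]],[[2.5,-0.1,0.1],[0,0,0]]]' 0
python3 -m pendant '[[[0.5,-0.1,0.1],[0,0,0]],[[1,-0.1,0.1],[0,0,0]],[[1.5,-0.1,0.1],[0,0,0]],[[2,-0.1,0.1],[0,0,0]],[[2.5,-0.1,0.1],[0,0,0]]]' 0
python3 - <<'E'
from h import *
where()
E
```

```text
clock: 4.0
position: [0.5369, -0.0473, 0.0289]
eef_rot: [0.657, 0.754, -0.0, 0.001]
ft_force: [0.7, -4.0, 3.0]
finger_gap: 0.006
clock: 4.42
position: [0.5325, -0.0221, 0.0278]
eef_rot: [0.657, 0.754, 0.0, 0.001]
ft_force: [1.4, -3.8, 2.0]
finger_gap: 0.006
t 4.42 rail mm [-43.8  -0.2  27.8] z 0.0278 F rail [-3.9 -0.8  2. ] gap 0.01
```

```bash
python3 -m pendant '[[[0.3,0,0],[0,0,0]],[[0.6,0,0],[0,0,0]],[[0.9,0,0],[0,0,0]],[[1.2,0,0],[0,0,0]],[[1.5,0,0],[0,0,0]]]' 0
python3 -m pendant '[[[0.15,0,0],[0,0,0]],[[0.3,0,0],[0,0,0]],[[0.4,0,0],[0,0,0]]]' 0
python3 -c "
from h import *
where()"
```

```text
clock: 4.83
position: [0.5305, -0.0072, 0.0278]
eef_rot: [0.657, 0.754, -0.0, 0.001]
ft_force: [1.6, -5.6, 2.7]
finger_gap: 0.002
clock: 5.08
position: [0.5299, -0.0031, 0.0278]
eef_rot: [0.657, 0.754, 0.0, 0.002]
ft_force: [2.0, -4.0, 2.5]
finger_gap: 0.006
t 5.08 rail mm [-24.7  -0.3  27.8] z 0.0278 F rail [-4.3 -1.4  2.5] gap 0.01
```

Next, 1 mm steps until the force jumps against the stop.

```bash
python3 -m pendant '[[[0.1,0,0],[0,0,0]],[[0.2,0,0],[0,0,0]]]' 0
python3 -m pendant '[[[0.1,0,0],[0,0,0]],[[0.2,0,0],[0,0,0]]]' 0
python3 -c "
from h import *
where()"
```

```text
clock: 5.25
position: [0.5298, -0.0024, 0.0279]
eef_rot: [0.657, 0.754, -0.0, 0.002]
ft_force: [1.8, -8.8, 3.4]
finger_gap: 0.006
clock: 5.42
position: [0.5298, -0.0025, 0.0279]
eef_rot: [0.658, 0.753, -0.001, 0.003]
ft_force: [2.7, -10.7, 2.3]
finger_gap: 0.002
t 5.42 rail mm [-24.   -0.3  27.9] z 0.0279 F rail [-11.   -1.2   2.3] gap 0.0
```

It has stopped at -24.0, where -23.5 was expected, and the force is rising. I'll press a little more, hold and check.

```bash
python3 -m pendant '[[[0.25,0,0],[0,0,0]],[[0.35,0,0],[0,0,0]],[[0.35,0,0],[0,0,0]],[[0.35,0,0],[0,0,0]]]' 0
python3 - <<'E'
from h import *
where()
f=env.grab_frame('scene');cv2.imwrite('pics/s3.png',cv2.resize(f[120:240,180:340,::-1],None,fx=5,fy=5,interpolation=cv2.INTER_CUBIC))
E
```

```text
clock: 5.75
position: [0.5297, -0.0025, 0.028]
eef_rot: [0.659, 0.752, -0.002, 0.004]
ft_force: [2.7, -10.7, 1.9]
finger_gap: 0.004
t 5.75 rail mm [-24.   -0.2  28. ] z 0.028 F rail [-10.9  -1.2   1.9] gap 0.0
```

View pics/s3.png

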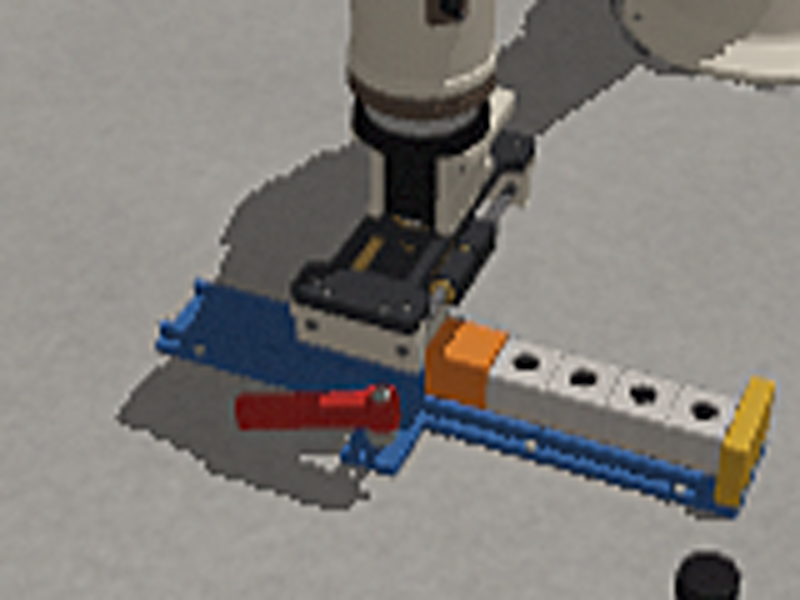

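The row is home: spacer holes evenly spaced, first spacer touching the yellow stop at (725,450), no gaps. I'll back off, lift, and go round outside the keeper.

```bash
python3 -m pendant '[[[-0.6,0,0],[0,0,0]],[[-1.6,0,0],[0,0,0]],[[-3,0,0],[0,0,0]],[[-4,0,0],[0,0,0]],[[-4,0,0],[0,0,0]]]' 0
python3 -m pendant '[[[0,0,-2],[0,0,0]],[[0,0,-5],[0,0,0]],[[0,0,-8],[0,0,0]],[[0,0,-8],[0,0,0]]]' 0
python3 -c "
from h import *
where();print(go(-65,-116,.1), go(-65,-116,.025))"
```

```text
clock: 6.22
position: [0.5346, -0.0445, 0.0281]
eef_rot: [0.66, 0.751, -0.002, 0.004]
ft_force: [-0.2, -1.3, 0.4]
finger_gap: 0.006
clock: 6.55
position: [0.5378, -0.043, 0.113]
eef_rot: [0.66, 0.751, 0.001, 0.007]
ft_force: [1.4, 0.4, 0.6]
finger_gap: 0.004
t 6.55 rail mm [-65.3  -2.6 113. ] z 0.113 F rail [ 0.2 -1.5  0.6] gap 0.0
(array([ 0.14, 11.33,  1.42]), array([ 0.01 ,  0.01 , -0.009])) (array([ 0.21, 11.25,  8.92]), array([ 0.01 ,  0.01 , -0.009]))
```

```bash
python3 -m pendant '[[[0.1,3,0],[0,0,0]],[[0.1,6,0],[0.01,0.01,0]],[[0.1,9,0],[0.01,0.01,-0.01]],[[0.1,11.3,0],[0.01,0.01,-0.01]],[[0.1,11.3,0],[0.01,0.01,-0.01]]]' 0
python3 - <<'E'
from h import *
where();print(go(-65,-116,.025))
for n,c in(("scene",(120,250,180,340)),("top",(140,240,170,330))):
    f=env.grab_frame(n);cv2.imwrite(f'pics/{n}4.png',cv2.resize(f[c[0]:c[1],c[2]:c[3],::-1],None,fx=5,fy=5,interpolation=cv2.INTER_CUBIC)[:600])
E
```

```text
clock: 6.97
position: [0.6539, -0.0247, 0.1139]
eef_rot: [0.655, 0.756, 0.002, 0.001]
ft_force: [-0.3, 0.0, -0.1]
finger_gap: 0.005
t 6.97 rail mm [ -63.2 -120.1  113.9] z 0.1139 F rail [ 0.1  0.3 -0.1] gap 0.01
(array([-0.19, -0.44,  8.88]), array([ 0.004, -0.002,  0.004]))
```

View pics/scene4.png

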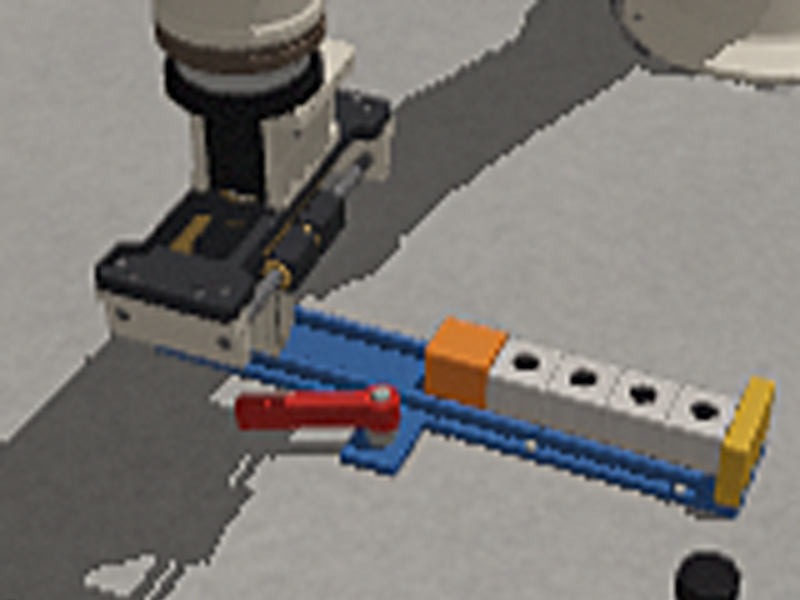

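View pics/top4.png

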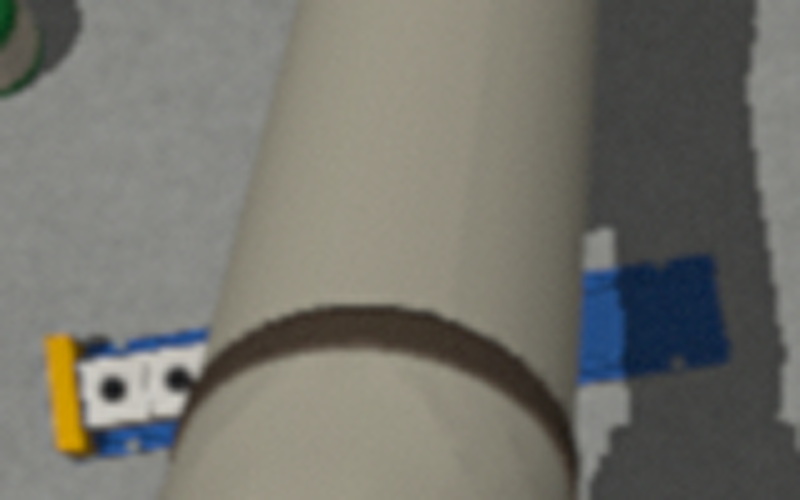

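The row stays home after release and the keeper still sits at its starting angle: scene crop tip (240,412), pivot (380,395). The top view is blocked by the forearm. I'll lower outside the arm.

```bash
python3 -m pendant '[[[-0.1,-0.3,3],[0,0,0]],[[-0.1,-0.3,6],[0,0,0]],[[-0.1,-0.3,8.8],[0,0,0]],[[-0.1,-0.3,8.8],[0,0,0]],[[-0.1,-0.3,8.8],[0,0,0]]]' 0
python3 - <<'E'
from h import *
where()
def c(deg,r=58,ex=0):
    a=np.radians(deg);d=np.array([np.cos(a),np.sin(a)]);n=np.array([d[1],-d[0]])
    return np.array([-24,-55])+r*d-(6+9.5*abs(n[0])+19*abs(n[1])-ex)*n
for a in range(210,80,-10): print(a,c(a).round(1))
f=env.grab_frame('scene');cv2.imwrite('pics/s5.png',cv2.resize(f[120:240,180:340,::-1],None,fx=5,fy=5,interpolation=cv2.INTER_CUBIC))
E
```

```text
clock: 7.48
position: [0.6433, -0.0274, 0.0233]
eef_rot: [0.656, 0.755, -0.002, -0.003]
ft_force: [1.6, 0.1, 0.8]
finger_gap: 0.004
t 7.48 rail mm [ -64.4 -109.2   23.3] z 0.0233 F rail [-0.1 -1.6  0.8] gap 0.0
210 [ -60.6 -107.6]
200 [ -69.2 -100.3]
190 [-76.5 -91. ]
180 [-82. -80.]
170 [-85.7 -70.9]
160 [-87.8 -60.6]
150 [-87.8 -49.6]
140 [-85.6 -38.1]
130 [-80.8 -27. ]
120 [-73.5 -16.6]
110 [-64.   -7.8]
100 [-52.4  -1.1]
90 [-39.5   3. ]
```

View pics/s5.png

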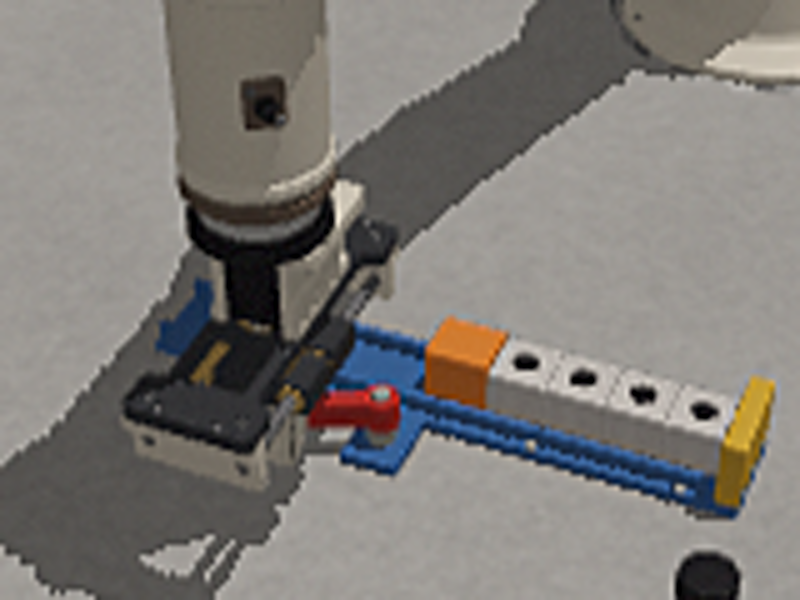

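The gripper is down just outside the arm, with the fingers in front of the arm at about (290,440) and no contact force. Now I'll sweep along the arc.

```bash
python3 -m pendant '[[[-0.5,-0.9,-0.2],[0,0,0]],[[-1.2,-1.8,-0.3],[0,0,0]],[[-1.75,-2.9,-0.3],[0,0,0]],[[-2.15,-3.8,-0.3],[0,0,0]],[[-2.35,-4.8,-0.3],[0,0,0]]]' 0
python3 - <<'E'
from h import *
where()
f=env.grab_frame('scene');cv2.imwrite('pics/s6.png',cv2.resize(f[120:240,180:340,::-1],None,fx=5,fy=5,interpolation=cv2.INTER_CUBIC))
E
```

```text
clock: 7.95
position: [0.602, -0.059, 0.0305]
eef_rot: [0.656, 0.755, 0.001, -0.0]
ft_force: [1.8, 1.4, 2.2]
finger_gap: 0.003
t 7.95 rail mm [-90.  -64.   30.5] z 0.0305 F rail [ 1.1 -2.   2.2] gap 0.0
```

View pics/s6.png

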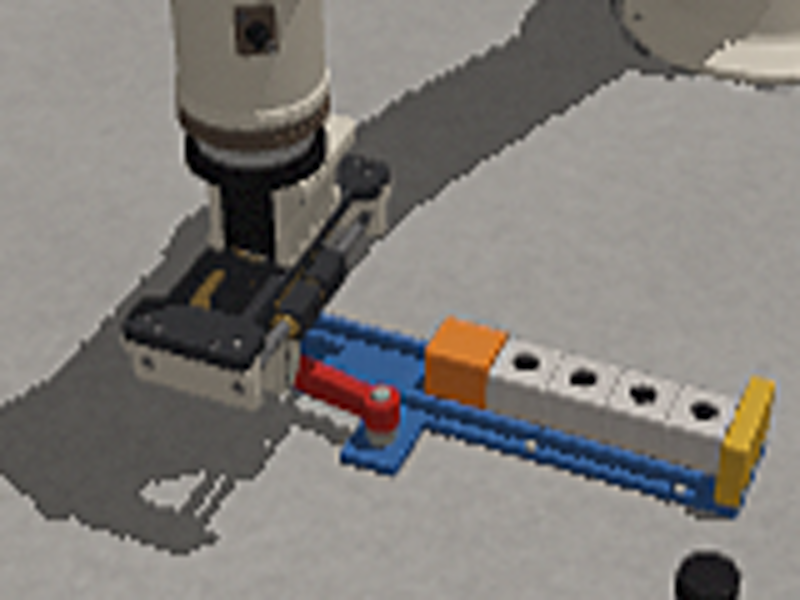

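The arm has swung to about 160–165° and is following the fingers with little force. I'll continue.

```bash
python3 -m pendant '[[[0.2,-1.4,0.2],[0,0,0]],[[0.4,-2.6,0.3],[0,0,0]],[[0.9,-3.7,0.3],[0,0,0]],[[1.65,-4.75,0.3],[0,0,0]],[[2.5,-5.6,0.3],[0,0,0]]]' 0
python3 - <<'E'
from h import *
where()
f=env.grab_frame('scene');cv2.imwrite('pics/s7.png',cv2.resize(f[120:240,180:340,::-1],None,fx=5,fy=5,interpolation=cv2.INTER_CUBIC))
E
```

```text
clock: 8.42
position: [0.54, -0.0438, 0.0277]
eef_rot: [0.657, 0.754, -0.0, -0.0]
ft_force: [2.5, -0.4, 0.9]
finger_gap: 0.007
t 8.42 rail mm [-66.4  -4.7  27.7] z 0.0277 F rail [-0.7 -2.5  0.9] gap 0.01
```

View pics/s7.png

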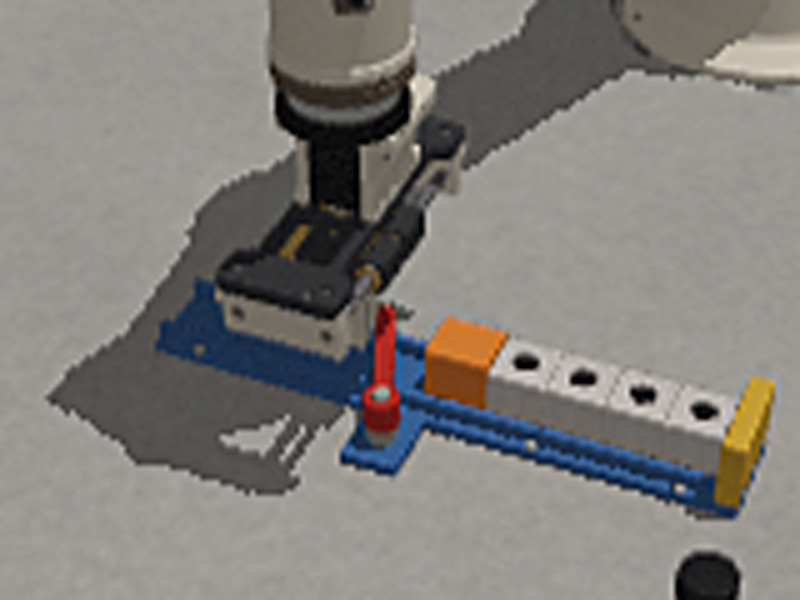

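The arm is nearly across, at about 110°. I'll push along +x to its limit; contact is expected at x of about -39.5.

```bash
python3 -m pendant '[[[0.5,-0.1,0],[0,0,0]],[[1,-0.2,0],[0,0,0]],[[1.5,-0.2,0],[0,0,0]],[[2,-0.2,0],[0,0,0]],[[2.4,-0.2,0],[0,0,0]]]' 0
python3 -m pendant '[[[0.15,0,0],[0,0,0]],[[0.3,0,0],[0,0,0]],[[0.4,0,0],[0,0,0]]]' 0
python3 -c "
from h import *
where()"
```

```text
clock: 8.88
position: [0.5323, -0.0179, 0.0271]
eef_rot: [0.656, 0.755, -0.001, -0.002]
ft_force: [0.4, -14.4, 1.3]
finger_gap: 0.002
clock: 9.13
position: [0.5323, -0.018, 0.0272]
eef_rot: [0.657, 0.754, -0.003, -0.0]
ft_force: [0.3, -11.7, 0.3]
finger_gap: 0.005
t 9.13 rail mm [-39.7  -0.6  27.2] z 0.0272 F rail [-11.6   1.4   0.3] gap 0.0
```

It stopped at -39.7 with 12 N, so the keeper is at its limit. I'll hold briefly, then back off and lift away.

```bash
python3 -m pendant '[[[0.3,0,0],[0,0,0]],[[0.3,0,0],[0,0,0]],[[0.3,0,0],[0,0,0]]]' 0
python3 -m pendant '[[[-0.6,0,0],[0,0,0]],[[-1.6,0,0],[0,0,0]],[[-3,0,0],[0,0,0]],[[-4,0,0],[0,0,0]],[[-4,0,0],[0,0,0]]]' 0
python3 -m pendant '[[[0,0,-3],[0,0,0]],[[0,0,-6],[0,0,0]],[[0,0,-10],[0,0,0]],[[0,0,-14],[0,0,0]],[[0,0,-16],[0,0,0]]]' 0
python3 -m pendant '[[[-4,-1,0],[0,0,0]],[[-8,-3,0],[0,0,0]],[[-12,-5,0],[0,0,0]],[[-16,-7,0],[0,0,0]],[[-20,-9,0],[0,0,0]]]' 0
python3 -m pendant '[[[-4,0,0],[0,0,0]],[[-6,0,0],[0,0,0]],[[-6,0,0],[0,0,0]],[[-6,0,0],[0,0,0]],[[-6,0,0],[0,0,0]]]' 0
python3 - <<'E'
from h import *
where()
for n,c in(("scene",(120,240,180,340)),("top",(150,245,170,330))):
    f=env.grab_frame(n);cv2.imwrite(f'pics/{n}8.png',cv2.resize(f[c[0]:c[1],c[2]:c[3],::-1],None,fx=5,fy=5,interpolation=cv2.INTER_CUBIC));cv2.imwrite(f'pics/{n}8full.png',f[:,:,::-1])
E
```

```text
clock: 9.38
position: [0.5323, -0.0181, 0.0272]
eef_rot: [0.658, 0.753, -0.004, 0.001]
ft_force: [-0.5, -7.3, 1.7]
finger_gap: 0.008
clock: 9.8
position: [0.5381, -0.0609, 0.0276]
eef_rot: [0.659, 0.752, -0.004, 0.002]
ft_force: [0.1, 0.1, -0.2]
finger_gap: 0.002
clock: 10.22
position: [0.5407, -0.0593, 0.1923]
eef_rot: [0.659, 0.752, -0.002, 0.004]
ft_force: [0.9, -0.7, -1.2]
finger_gap: 0.002
clock: 10.63
position: [0.481, -0.2586, 0.1939]
eef_rot: [0.659, 0.752, -0.001, 0.004]
ft_force: [0.3, -0.2, 0.3]
finger_gap: 0.005
clock: 11.05
position: [0.4891, -0.3164, 0.1938]
eef_rot: [0.658, 0.753, -0.001, 0.003]
ft_force: [0.4, 0.1, -0.0]
finger_gap: 0.01
t 11.05 rail mm [-329.2   83.5  193.8] z 0.1938 F rail [ 0.  -0.4 -0. ] gap 0.01
```

View pics/scene8.png

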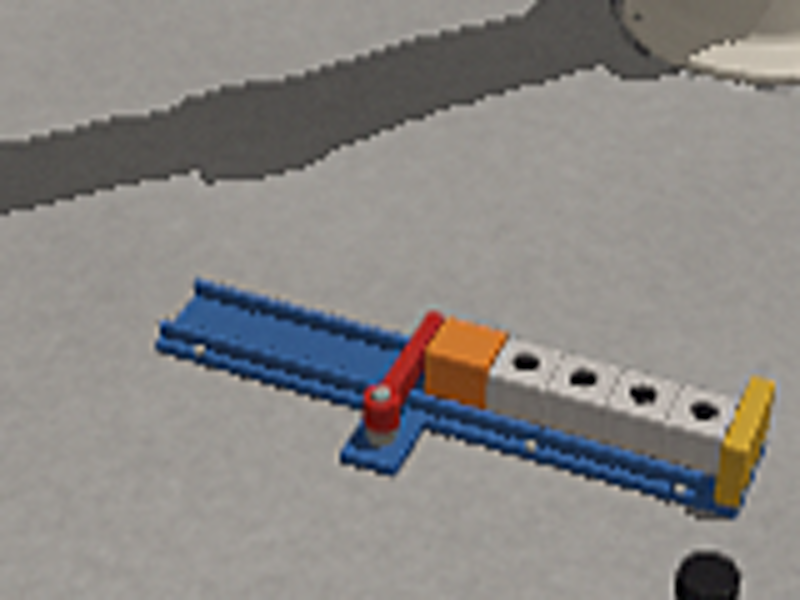

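View pics/top8.png

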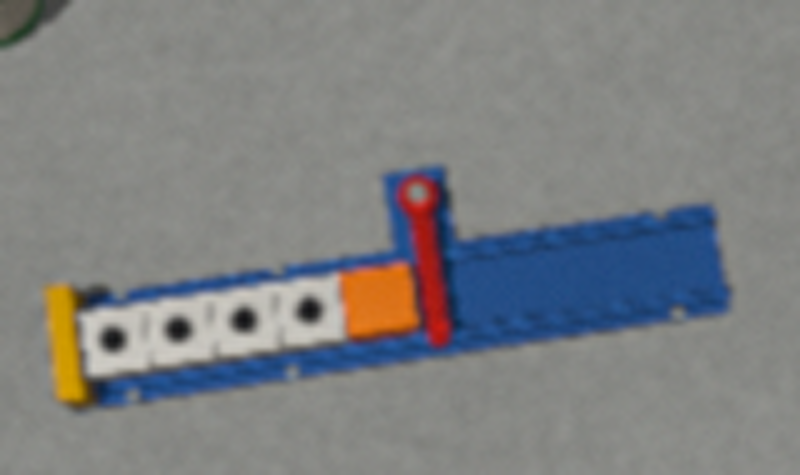

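Top crop: holes at (113,339), (179,330), (245,320) and (310,310), orange at (379,300), and the red arm straight across from pivot (417,193) to tip (440,340). I'll check the numbers and the bystanders.

```bash
python3 - <<'E'
from h import *
o,R=load(); r=lambda p:((p-o)@R*1e3)[:,:2].round(1)
g=lambda x:np.array(x)/5+[170,150]-.4
print('holes',r(cast('top',g([[113,339],[179,330],[245,320],[310,310]]),.044)).tolist())
f=cv2.imread('pics/top8full.png')[:,:,::-1].copy()
print('orange',[r(cast('top',[ce],.048)).tolist() for s,ce,m in blobs(mask(f,'orange'),80) if 200<ce[0]<320])
k=r(cast('top',g([[417,193],[440,340]]),.04)); d=k[1]-k[0]; print('keeper',k.tolist(),'q',np.radians(210)-np.arctan2(d[1],d[0]))
for n in('top','scene'):
    a=cv2.imread(f'pics/{n}0.png').astype(int);b=cv2.imread(f'pics/{n}8full.png').astype(int)
    D=np.abs(a-b).max(2)
    B=dict(top=dict(oil=(145,120,185,165),jar=(398,160,440,200),spare=(92,182,125,212),wrench=(60,222,125,275)),scene=dict(oil=(298,228,338,290),jar=(120,135,155,172),spare=(382,242,415,272),wrench=(388,224,462,245)))[n]
    for q,(x0,y0,x1,y1) in B.items(): print(n,q,(D[y0:y1,x0:x1]>40).sum())
E
```

```text
holes [[153.1, 0.5], [116.9, 1.1], [80.5, 1.2], [44.7, 1.2]]
orange [[[6.4, 2.4]]]
keeper [[-23.1, -55.5], [-23.2, 27.9]] q 2.0931960622004286
top oil 0
top jar 1241
top spare 0
top wrench 0
scene oil 0
scene jar 258
scene spare 0
scene wrench 0
```

View pics/top8full.png

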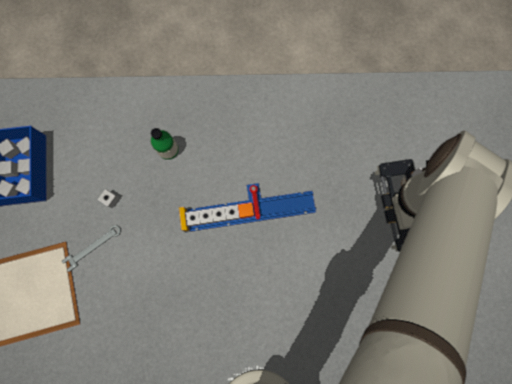

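View pics/scene8full.png

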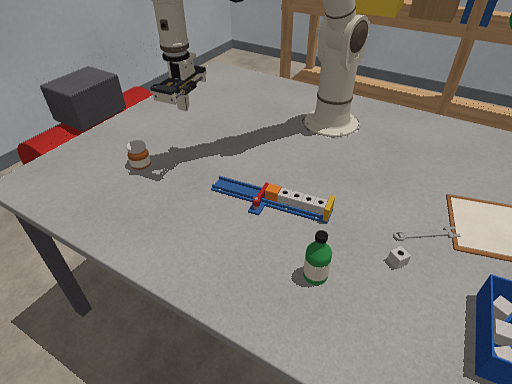

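In the scene view the jar is where it was, at (138,155), with only the arm's shadow across it. In the top view the arm covers it. The robot is clear of everything, so I'm handing in.

```bash
python3 -c "
from h import *
where();env.sign_off()"
```

```text
t 11.15 rail mm [-328.7   83.1  194. ] z 0.194 F rail [-0.8 -1.2 -0.1] gap 0.0
the job is handed in; nothing more can be done
```

The row is home and the keeper is shut; I handed the job in at about 11.2 s. I pushed the row with shut fingertips on the orange block only, until it stopped against the yellow stop at about 11 N. I then swung the keeper to its limit, backed off and lifted clear.

**Last checks, from the top view:**
- **Row:** the spacers are at x = 153.1, 116.9, 80.5 and 44.7 mm, and the orange block is at 6.4 mm. All are within about 1 mm of home, with no gaps visible.
- **Keeper:** it measures 2.093 rad, against 2.094 fully shut.
- **Sideways position:** the spacers measure 0.5–1.2 mm off centre. The orange block measures 2.4 mm, more than its 1.5 mm of play in the channel, so part of that is measurement error; the limit is 4 mm.
- **Bystanders:** the oil bottle, spare spacer and wrench show no change in either view.
- **Jar:** the before-and-after comparison flagged it. The arm hides it in the top view and only its shadow crosses it in the scene view, where it sits in its original place.

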